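# Release the blue drum of a tube rotator

## Robot

A 6-joint arm with a two-finger parallel gripper is mounted at the origin on the work surface. World frame = base frame: x ahead of the robot, y to its left, z up, the work surface at z = 0. Lengths are in m, angles in rad, forces in N, time in s.
With the tool pointing down it reaches from about 0.375 to 0.9 m from the base axis. Payload 3.1 kg.
Tool frame: the origin (TCP) lies at the very end of the fingers, on their centre line; the grasp point (between the pads) lies 19 mm behind it; z points along the fingers, y is the direction in which the jaws open and shut (so a half turn about z gives the same grasp; the last joint's range is limited). The gripper opens to 87 mm and grips with 3 to 60 N. Pads are 19 mm wide; open, the fingers measure 117 mm over their backs; the gripper's body (75 mm by 190 mm) begins 51 mm behind the grasp point.
Start: joints at [1.153, 0.527, 1.433, -0, 1.181, -0.178], TCP at [0.148, 0.607, 0.223] pointing down, gripper open.
Joint ranges: [-3.08, 3.08], [-0.75, 2.2], [0.22, 2.44], [-1.43, 4.57], [0, 2.65], [-2.85, 2.85]. Speed limits (rad/s): [2.79, 2.79, 3.14, 3.14, 3.14, 3.14].

## Interface

Orientations are given as a unit quaternion [x, y, z, w].
In Python, from rig import robot gives the robot as it stands.
- The arm moves only by the tool arm_command, never from a script. Its argument "targets" is a list of rows, each a list of 5 numbers: the shift along the tool's x, y, z in cm, then the turn about the tool's z in rad, then the finger opening in cm, from 0 to 8.7. In form: [[dx, dy, dz, spin, hand], ...]. A call has 1 to 5 rows; each row is the pose to reach, as a shift and turn from the pose commanded when the call began, along the tool's axes at that moment; what a row does not reach only later rows make up. A row lasts 1/8 s, in which the tool goes at most 62.5 mm and 10.7 degrees, less where a joint would pass 70% of its speed; a pose out of reach is approached as far as the arm can. A call with a gripper value outside its range is refused whole. The fingers move at their own pace and stop on an object; "newtons" is the grip in N (left out, the last holds). Time passes only in rows, so rows that repeat a pose let the fingers close. It gives the time, the measured TCP pose, the force and the opening at its end, in the units of the state.
- robot.get_obs(): the state, without advancing time (a new reading comes with each control period).
- robot.camera(name): name is "scene" or "side" or "wrist"; returns (picture, depth): 400x640x3 uint8, red, green, blue; 400x640 float32, m along the optical axis (not along the pixel's ray), 0 where there is no reading.
- robot.camera_model(name): a dict with "mtx" (3x3 intrinsics, pixels), "extrinsics" (4x4, takes a point from world to camera coordinates). Camera axes: x right, y up, looking along -z (the intrinsics and any distortion apply to the point x, -y, -z); pixel columns grow to the right and rows downward; lengths in m; the calibration is good to about 2 mm. A picture is of the moment at which its call begins: read the wrist's pose just before it. camera_model takes no time and is no camera call; for the wrist camera it gives the pose at the moment of the call.
- robot.hand_in(): hands the job in, once; it reports no verdict.
The state is a dict: "time": time; "q": joint angles; "joint_velocities": joint speeds; "joint_torque": joint torques, N m; "position": TCP position; "tool_rot": TCP orientation; "ft_force": force on the tool from outside, world axes, zero at the start; "moment": the same for the moment, N m; "grip_width": finger opening in m.
Only numpy, scipy, OpenCV 4.12 (cv2) and the standard library are available. Lean on these libraries where they do the work, as an engineer would, in place of code of your own. Each camera call takes 0.05 s, during which the arm holds its last target.

## Task

The blue drum of the blood-tube rotator needs cleaning. Flip the red cam lever of its stand fully open towards the robot, then take the blue drum by its middle, draw it forward off its seat and lower it gently down through the open-ended slots, so that it is left lying in the padded saddle at the foot of the same stand, with the lever still open. Leave the grey drum in its own stand as it is.

Things in the scene. Friction and masses are not known exactly. Their poses are not given: they have to be found in the camera images.
- blue_stand: Fixed white stand of the blue drum. Origin: table level, mid base; z up, x away from robot (yaw to 0.25 rad), y left. Mm: cheeks at y ±74 (8 thick, top z 153), open above between them. Slot in each: seat x 15 to 38, floor z 115 back, 118 front, ceiling 141; in front of it a channel x -15 to 15 runs down, open below z 71. Under it V saddles (|y| 40-58): drum axis ends at x 0, z 43. Base 10 thick.
- blue_lever (a joint): Cam lever outside the stand's +y cheek: 0 shut, 1.4 fully open, starts 0 to 0.12; stays where left, 3 N moves it. Hinge along the stand's y at x -25, z 121 mm. Straight arm, 87 mm, leaning 0.70 rad minus joint value from upright towards +x. Red paddle 42-87 mm from the hinge, 12 thick, y 96 to 128. Push it from behind (+x side) towards -x. Shut, its dark lobe bars the slot; open, it points up.
- blue_drum_mid (a point): Centre of the loose blue drum; y along its axle. Middle grip 40 mm diameter, 78 long; end discs 52 diameter, 39 to 59 from centre; axle 10 diameter, 192 long; 0.18-0.35 kg. Starts at x 33, z 121 mm in blue_stand's frame, resting at the back of the sloping seat until drawn out: lift about 7 (room 15), forward to x 0, straight down 78 into the saddle. Fingers close along the stand's x.
- grey_drum_mid (a point): Centre of the like, grey drum seated in a like stand beside the first (left or right of it, varies), shut by its own red lever; a bystander, to be left alone.

How it is judged:
By the outcome, as a careful person would: the job done as asked, in the order asked, and still so for the second after the job is handed in, with the robot touching nothing.
It also fails if it takes over 48 s, if anything falls off the work surface, if the arm or the gripper's body presses on something with over 40 N, if the wrist force passes 120 N, or if a joint passes its speed limit or range.

## Working session

There is one attempt and no reset: what is moved stays moved. The work goes in short steps, Python scripts to look and compute and a tool call to move; the robot and the scene stay as the last step left them, time stands still between calls to the robot, and variables do not carry over. Pictures are saved under pics/ and viewed, and the job is handed in when it is done.

Besides the shell and the picture viewer there is one more tool, called as name(argument=value, ...) on one line, values as JSON. arm_command: Moves the arm, as the interface text tells. Its arguments: {"type":"object","properties":{"targets":{"type":"array","items":{"type":"array","items":{"type":"number"}}},"newtons":{"type":"number"}},"required":["targets"]}

```bash
ls; mkdir -p pics; cat > h.py <<'E'
import numpy as np, cv2
from rig import robot
def snap(n,f):
    m=robot.camera_model(n); im,d=robot.camera(n)
    cv2.imwrite(f'pics/{f}.png',im[:,:,::-1]); np.savez(f'pics/{f}.npz',im=im,d=d,K=m['mtx'],E=m['extrinsics'])
    return m,im,d
def load(f):
    return np.load(f'pics/{f}.npz')
def cloud(z):
    d=z['d'];K=z['K'];E=z['E'];v,u=np.mgrid[0:400,0:640]
    x=(u-K[0,2])/K[0,0]*d; y=(v-K[1,2])/K[1,1]*d
    P=np.stack([x,-y,-d,np.ones_like(d)],-1)
    return (P@np.linalg.inv(E).T)[...,:3]
def crop(f,u0,v0,u1,v1,s,out):
    im=cv2.imread(f'pics/{f}.png')[v0:v1,u0:u1]; cv2.imwrite(f'pics/{out}.png',cv2.resize(im,None,fx=s,fy=s,interpolation=cv2.INTER_CUBIC))
E
python3 - <<'E'
from h import *
for n in ['scene','side','wrist']:
    m,im,d=snap(n,n+'0'); print(n,np.round(np.linalg.inv(m['extrinsics'])[:3,3],3),m.keys(), np.round(m['mtx'],1).tolist())
o=robot.get_obs();print({k:np.round(v,3).tolist() for k,v in o.items()})
E
```

```text
pics
scene [0.601 0.532 0.725] dict_keys(['mtx', 'extrinsics']) [[509.7, 0.0, 322.3], [0.0, 509.7, 198.8], [0.0, 0.0, 1.0]]
side [ 0.308 -0.336  0.563] dict_keys(['mtx', 'extrinsics']) [[388.8, 0.0, 320.2], [0.0, 388.8, 204.0], [0.0, 0.0, 1.0]]
wrist [0.071 0.627 0.384] dict_keys(['mtx', 'extrinsics']) [[345.4, 0.0, 315.4], [0.0, 345.4, 194.6], [0.0, 0.0, 1.0]]
{'time': 0.15, 'q': [1.152, 0.528, 1.434, -0.0, 1.181, -0.178], 'joint_velocities': [0.001, -0.002, -0.003, -0.001, 0.001, 0.001], 'joint_torque': [0.0, -44.043, -17.684, 0.063, 0.055, -0.0], 'position': [0.148, 0.607, 0.222], 'tool_rot': [0.12, 0.993, -0.001, -0.0], 'ft_force': [0.405, -0.255, -0.069], 'moment': [-0.003, -0.001, -0.008], 'grip_width': 0.087}
```

View pics/scene0.png

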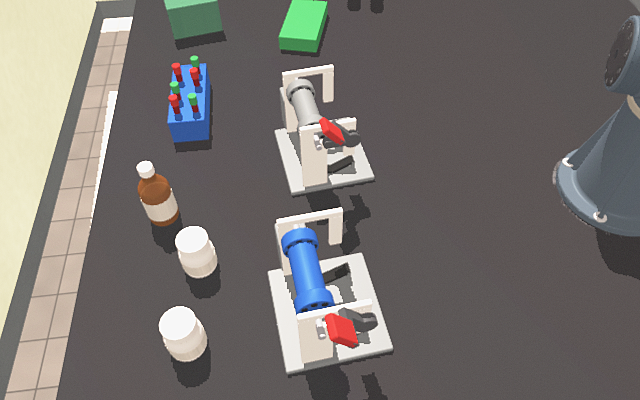

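View pics/side0.png

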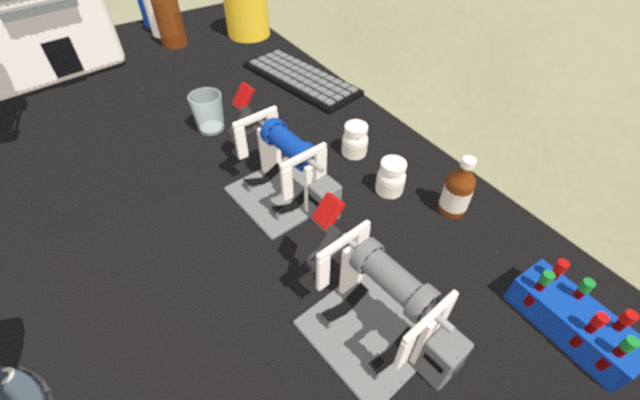

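View pics/wrist0.png

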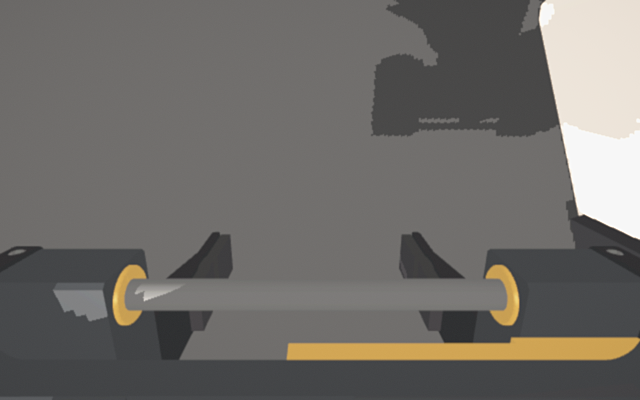

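The scene picture shows the blue stand at about (325,290), with its red lever at (340,330). The grey stand is beyond it at (320,130), on the −y side. I'll measure the pose from depth.

```bash
python3 - <<'E'
from h import *
for f in ['scene0','side0']:
    z=load(f);P=cloud(z);im=z['im'].astype(int);d=z['d']
    R,G,B=im[...,0],im[...,1],im[...,2]
    blue=(B>R+60)&(B>G+30)&(d>0)&(P[...,2]>0.1)&(P[...,2]<.16)
    u0,u1,v0,v1=(260,400,190,380) if f=='scene0' else (215,345,80,240)
    box=np.zeros_like(blue);box[v0:v1,u0:u1]=1
    p=P[blue&box];print(f,len(p),p.min(0),p.max(0),np.median(p,0))
    red=(R>150)&(G<80)&(B<80)&(d>0)&box.astype(bool)
    p=P[red];print(' red',len(p),p.min(0),p.max(0),np.median(p,0))
    top=box.astype(bool)&(d>0)&(abs(P[...,2]-.153)<.004)&(R>150)&(B>130)
    p=P[top];print(' top',len(p))
    # base top z 10mm
    bs=box.astype(bool)&(d>0)&(abs(P[...,2]-.010)<.005)
    m=bs&(abs(R-B)<40)&(R>80)
    q=P[m];print(' base',len(q))
    for nm,a in (('top',p),('base',q)):
        if len(a)<20: continue
        # rotated bbox
        r=cv2.minAreaRect((a[:,:2]*1000).astype(np.float32));print(nm,r, np.median(a[:,2]))
E
```

```text
scene0 2538 [0.55338986 0.11397327 0.10572399] [0.61472189 0.23570489 0.14866641] [0.58501411 0.17960081 0.13891707]
 red 603 [0.53620245 0.27120489 0.15613237] [0.57097122 0.30310528 0.19506112] [0.55250672 0.29044165 0.18068955]
 top 856
 base 5515
top ((560.496826171875, 198.4752197265625), (94.76921081542969, 206.50064086914062), 5.804436683654785) 0.15257867672441128
base ((563.4397583007812, 93.75878143310547), (160.33131408691406, 333.2962341308594), 5.896657943725586) 0.00997853151578687
side0 1071 [0.55328244 0.11155119 0.10514403] [0.60892076 0.2538456  0.14804208] [0.57429948 0.18028567 0.13783883]
 red 999 [ 0.50334478 -0.06109825 -0.00308494] [0.70518782 0.63858322 0.19337498] [ 0.52649033 -0.03773551  0.17659765]
 top 441
 base 2930
top ((564.4987182617188, 87.14602661132812), (106.80470275878906, 340.4007263183594), 0.4062422811985016) 0.1524542790343304
base ((637.0770263671875, 323.3541259765625), (569.0431518554688, 309.3138427734375), 53.83086013793945) 0.009985832163867725
```

```bash
python3 - <<'E'
from h import *
crop('scene0',250,190,410,390,3.0,'c1'); crop('side0',200,70,360,240,3.5,'c2')
E
```

```text
(no output)
```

View pics/c1.png

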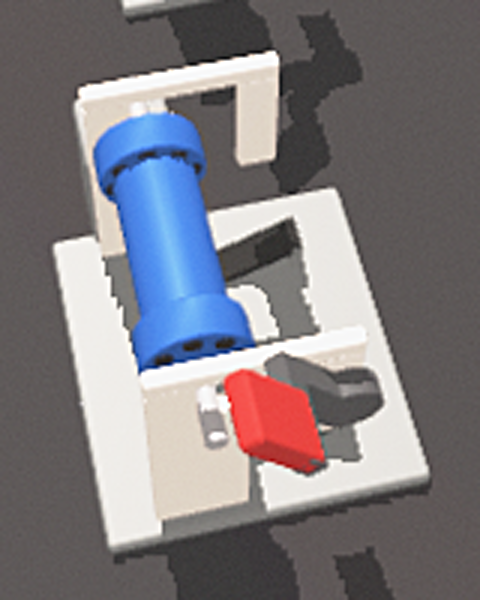

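View pics/c2.png

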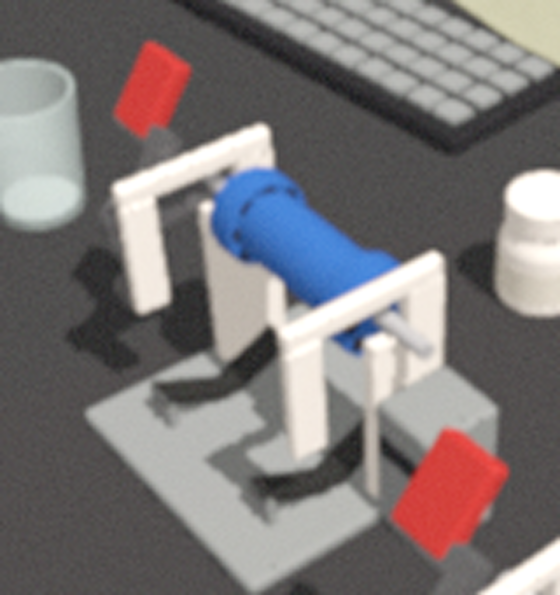

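```bash
cat > fit.py <<'E'
from h import *
from scipy.optimize import least_squares
A=[];
for f in ['scene0','side0']:
    z=load(f);P=cloud(z);im=z['im'].astype(int);d=z['d']
    R,G,B=im[...,0],im[...,1],im[...,2]
    box=(P[...,0]>.48)&(P[...,0]<.68)&(P[...,1]>.07)&(P[...,1]<.32)&(d>0)
    t=box&(abs(P[...,2]-.153)<.0025)&(abs(R-B)<50)&(R>150)
    a=P[t]
    for nm,s in (('lo',a[a[:,1]<.15]),('hi',a[a[:,1]>.2])):
        if len(s)<20: continue
        r=cv2.minAreaRect((s[:,:2]*1000).astype(np.float32)); print(f,nm,len(s),np.round(r[0],1),np.round(r[1],1),round(r[2],1), 'fit yaw',np.polyfit(s[:,0],s[:,1],1)[0])
    bl=box&(B>R+60)&(B>G+30)&(P[...,2]>.08)
    p=P[bl]
    # cylinder fit to mid: params x0,y=mid,yaw,z0 ; radius 20, use points with |s|<36
    def res(q,p):
        c=np.array([q[0],.18,q[2]]);ax=np.array([-np.sin(q[1]),np.cos(q[1]),0]);w=p-c;s=w@ax
        return np.linalg.norm(w-s[:,None]*ax,axis=1)-.020
    pm=p[abs(p[:,1]-.18)<.033]
    q=least_squares(lambda q:res(q,pm),[.58,.1,.121],loss='soft_l1',f_scale=.001); q=q.x
    ax=np.array([-np.sin(q[1]),np.cos(q[1]),0]);s=(p-[q[0],.18,q[2]])@ax
    print(f,'drum',q,len(pm),'ext',np.percentile(s,[0.5,99.5]), 'mid pt', np.array([q[0],.18,q[2]])+ax*np.percentile(s,[.5,99.5]).mean())
    rd=box&(R>150)&(G<80)&(B<80)&(P[...,1]>.2); print(f,'red',rd.sum(),P[rd].min(0),P[rd].max(0))
    b=box&(abs(P[...,2]-.010)<.003)&(abs(R-B)<50)&(R>80)
    r=cv2.minAreaRect((P[b][:,:2]*1000).astype(np.float32));print(f,'base',r)
E
python3 fit.py
```

```text
scene0 lo 322 [570.8 101.1] [93.7 10. ] 6.4 fit yaw 0.09856818314777822
scene0 hi 431 [555.2 248.6] [94.  10.5] 5.4 fit yaw 0.10287091665635248
scene0 drum [0.58290161 0.10568659 0.12045433] 1184 ext [-0.06343285  0.05343974] mid pt [0.58342869 0.17503132 0.12045433]
scene0 red 603 [0.53620245 0.27120489 0.15613237] [0.57097122 0.30310528 0.19506112]
scene0 base ((556.6494140625, 164.9077606201172), (159.21348571777344, 190.70220947265625), 5.740574836730957)
side0 lo 198 [571.1  98.8] [93.5  8.1] 6.1 fit yaw 0.0975354118767594
side0 hi 164 [556.5 247.3] [93.4 14.2] 3.8 fit yaw 0.09687017526213637
side0 drum [0.58423449 0.12163164 0.12059351] 635 ext [-0.06584605  0.05187154] mid pt [0.58508226 0.17306437 0.12059351]
side0 red 318 [0.53694579 0.26713123 0.15941304] [0.57098784 0.30086315 0.19337498]
side0 base ((554.2942504882812, 172.0728759765625), (151.28976440429688, 179.7716064453125), 2.316279411315918)
```

```bash
cat >> h.py <<'E'
YAW=.10; O=np.array([.5509,.1727,0])
def loc(P):
    c,s=np.cos(YAW),np.sin(YAW); return (P-O)@np.array([[c,-s,0],[s,c,0],[0,0,1]])
def wld(p):
    c,s=np.cos(YAW),np.sin(YAW); return O+np.array([[c,-s,0],[s,c,0],[0,0,1]])@np.array(p)
def delta(p,yaw=YAW):
    """tool shift (cm) and spin to place TCP at stand-local p(m), jaws along stand x"""
    from scipy.spatial.transform import Rotation as T
    o=robot.get_obs();R=T.from_quat(o['tool_rot']).as_matrix()
    ang=np.arctan2(R[1,1],R[0,1]); sp=-(yaw-ang)
    return np.round(R.T@(wld(p)-o['position'])*100,2),round(sp,3)
E
python3 - <<'E'
from h import *
M=np.zeros((26,30))
for f in ['scene0','side0']:
    z=load(f);L=loc(cloud(z));ok=(z['d']>0)
    L=L[ok];i=np.floor((L[:,0]+.12)/.01).astype(int);j=np.floor((L[:,1]+.15)/.01).astype(int)
    k=(i>=0)&(i<26)&(j>=0)&(j<30);np.maximum.at(M,(i[k],j[k]),L[k,2]*1000)
print('cols y from -150 step 10');
for i in range(26): print(-120+10*i,' '.join('%3d'%m for m in M[i]))
print(delta([.075,.112,.230]), np.round(wld([.075,.112,.16]),3))
E
```

```text
cols y from -150 step 10
-120   2   2   2   2   2   2   2   2   2   3   3   2   3   2   2   2   2   3   3   3   3   3   4   3   3   3   3   3   3   2
-110   2   2   2   4   2   3   1   4   2   3   2   2   2   1   1   2   2   1   2   3   1   2   3   5   2   3   3   3   2   2
-100   2   3   1   2   2   2   2   2   2   2   2   2   2   2   2   2   3   1   3   3   2   2   3   2   2   3   2   2   3   3
-90   3   2   2   4   2   3   3   2   3   3   3   2   2   4   2   3   2   2   4   2   3   3   3   4   3   2   3   2   2   2
-80   3   2   2   4   2   2  10  11  10  12  12  12  12  12  12  13  11  12  11  11  13  12  11  11   2   1   2   3   3   2
-70   2   2   2   2   2   2  11  12  11  12  12  12  13  12  13  11  12  13  12  11  12  12  13  13   2   2   3   2   2   3
-60   2   1   2   2   3   2  11  12  12  11  12  12  11  12  13  11  11  11  11  11  13  12  13  12   3   3   2   2   2   2
-50   2   1   2   3   2   2  11  12  11  35  34  34  12  12  12  12  12  12  32  34  32  12  12 122   2   2   3   2   2   1
-40   1   1   2   2   2   2  11 154 152  33  33  32  11  11  13  12  12  10  33 
[... 1513 characters left out ...]
   0   0
90   3   2   2   2   2   2   2   2   4   2   2   1   2   2   1   2   2   3   2   2   3   2   2   2   3   2   1   0   0   0
100   2   2   2   2   3   2   2   2   3   2   2   3   2   2   1   4   2   2   3   2   2   1   2   3   3   1   3   0   0   0
110   2   2   1   2   2   1   3   2   3   3   2   2   2   3   1   2   3   2   2   2   2   2   2   2   2   3   2   0   0   0
120   3   2   3   3   2   3   3   3   2   2   2   2   3   2   2   3   3   2   2   2   2   3   2   2   2   3   1   0   0   0
130   2   3   2   2   2   2   2   2   2   2   2   3   2   2   2   2   2   2   5   3   3   2   3   2   3   3   0   0   0   0
(array([-52.76, -19.53,  -0.8 ]), np.float64(1.231)) [0.614 0.292 0.16 ]
```

arm_command(targets=[[-5.3, -1.9, 0, 0.18, 0], [-10.6, -3.8, 0, 0.36, 0], [-15.9, -5.7, 0, 0.54, 0], [-21.2, -7.6, 0, 0.72, 0], [-26.5, -9.5, 0, 0.9, 0]], newtons=25)

```text
time: 0.78
position: [0.3845, 0.4507, 0.2223]
tool_rot: [0.542, 0.84, -0.0, -0.0]
ft_force: [-0.4, 0.8, -0.6]
grip_width: 0.0449
```

```bash
python3 - <<'E'
from h import *
print(delta([.075,.112,.230]),robot.get_obs()['q'])
E
```

```text
(array([-23.97,  14.38,  -0.77]), np.float64(0.325)) [6.75973236e-01 4.83738005e-01 1.51682835e+00 1.37972110e-04
 1.14132040e+00 2.50762972e-01]
```

arm_command(targets=[[-4.8, 2.9, -0.5, 0.08, 0], [-9.6, 5.8, -0.8, 0.16, 0], [-14.4, 8.6, -0.8, 0.24, 0], [-19.2, 11.5, -0.8, 0.325, 0], [-24, 14.4, -0.8, 0.325, 0]])

```text
time: 1.4
position: [0.6155, 0.2927, 0.2301]
tool_rot: [0.669, 0.743, -0.0, -0.0]
ft_force: [-1.4, 0.4, -0.4]
grip_width: 0.0018
```

```bash
python3 - <<'E'
from h import *
print(delta([.075,.112,.230]),robot.get_obs()['q']); print(loc(robot.get_obs()['position']))
E
```

```text
(array([-0.1 , -0.13,  0.01]), np.float64(0.005)) [2.80275783e-01 5.99467813e-01 1.26931048e+00 2.02884901e-04
 1.27351956e+00 1.74853659e-01]
[0.07627538 0.11299591 0.23014046]
```

arm_command(targets=[[0, 0, 4, 0, 0], [-0.1, 0, 6.2, 0, 0], [-0.1, -1.5, 6.2, 0, 0], [-0.1, -3, 6.2, 0, 0], [-0.1, -4.5, 6.2, 0, 0]])

```text
time: 2.02
position: [0.5755, 0.2889, 0.171]
tool_rot: [0.669, 0.744, 0.006, 0.005]
ft_force: [12.3, 0.4, 13.7]
grip_width: 0.0003
```

arm_command(targets=[[0, -1.2, 0, 0, 0], [0, -2.4, 0, 0, 0], [0, -3.6, 0, 0, 0], [0, -4.8, 0, 0, 0], [0, -6, 0, 0, 0]])

```text
time: 2.65
position: [0.5095, 0.2818, 0.1679]
tool_rot: [0.669, 0.744, 0.0, 0.0]
ft_force: [2.9, -0.5, -1.6]
grip_width: 0.0
```

```bash
python3 - <<'E'
from h import *
print(loc(robot.get_obs()['position']),robot.get_obs()['ft_force']); snap('scene','s1');snap('side','d1')
crop('scene0' and 's1',220,120,420,390,2.2,'c3')
E
```

```text
[-0.03032502  0.11267135  0.16792966] [ 2.86157714 -0.4714148  -1.61724047]
```

View pics/c3.png

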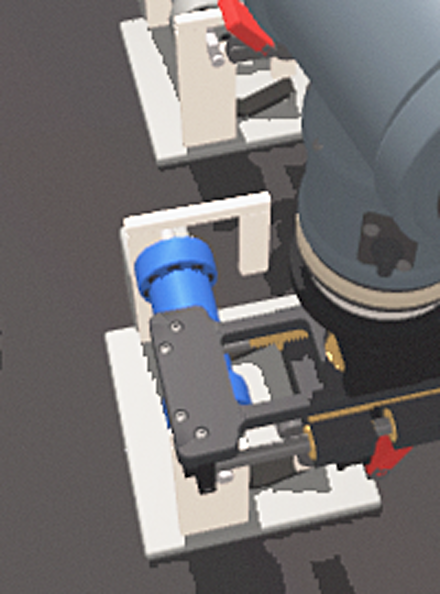

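View pics/d1.png

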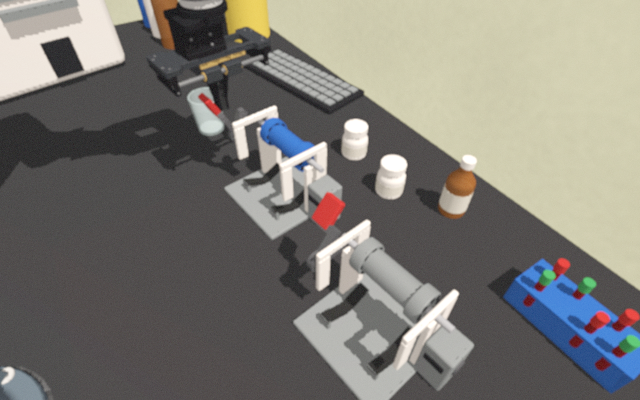

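The side picture shows the paddle at (208,103), now leaning towards the robot. I'll keep pushing in small steps until it meets the stop.

arm_command(targets=[[0, -0.5, 0, 0, 0], [0, -0.8, 0, 0, 0], [0, -1.0, 0, 0, 0], [0, -1.0, 0, 0, 0]])

```text
time: 3.25
position: [0.5, 0.2808, 0.1686]
tool_rot: [0.669, 0.744, -0.0, -0.0]
ft_force: [1.7, 0.3, -0.0]
grip_width: 0.0005
```

arm_command(targets=[[0, -0.3, 0, 0, 0], [0, -0.3, 0, 0, 0]])

```text
time: 3.5
position: [0.4968, 0.2805, 0.1685]
tool_rot: [0.669, 0.744, -0.0, -0.0]
ft_force: [1.5, 0.7, -1.2]
grip_width: 0.0
```

```bash
cat > lev.py <<'E'
from h import *
import sys
f=sys.argv[1]; snap('side',f)
z=load(f);L=loc(cloud(z));im=z['im'].astype(int);R,G,B=im[...,0],im[...,1],im[...,2]
m=(R>120)&(G<70)&(B<70)&(z['d']>0)&(L[...,1]>.08)&(L[...,1]<.14)&(abs(L[...,0])<.13)
p=L[m]*1000;print(len(p),p.min(0),p.max(0),p.mean(0))
w=p[:,[0,2]]-[-25,121];r=np.hypot(*w.T);print('r',np.percentile(r,[2,50,98]),'lean',np.percentile(np.arctan2(w[:,0],w[:,1]),[2,25,50,75,98]), 'joint=.7-lean')
crop(f,160,40,320,160,4,f+'c')
print(loc(robot.get_obs()['position']))
E
python3 lev.py d2
```

```text
112 [-77.24143596  94.15234952 166.36708595] [-51.38499592 122.46579843 195.36389983] [-66.20939651 101.97515827 183.12781334]
r [56.18273121 75.74619691 88.29114239] lean [-0.64145162 -0.61786303 -0.58866959 -0.55921072 -0.48880928] joint=.7-lean
[-0.04309766  0.11263027  0.16852844]
```

View pics/d2c.png

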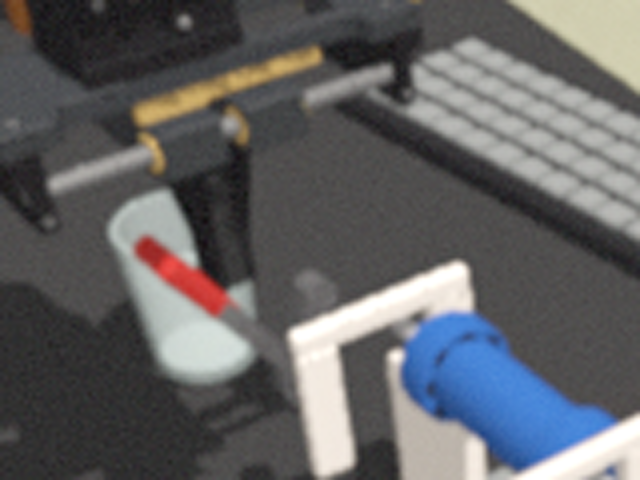

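arm_command(targets=[[0, -0.3, 0, 0, 0], [0, -0.6, 0, 0, 0], [0, -0.6, 0, 0, 0]])

```text
time: 3.92
position: [0.4906, 0.2798, 0.1686]
tool_rot: [0.669, 0.744, -0.0, -0.0]
ft_force: [1.9, 0.6, -0.3]
grip_width: 0.0009
```

```bash
python3 lev.py d3
```

```text
124 [-83.50908287  94.05324167 163.36427139] [-56.97103339 123.78352213 191.22221503] [-71.48134686 102.78168113 180.27486919]
r [56.87820969 76.4250738  88.10722245] lean [-0.7272796  -0.69713243 -0.66679891 -0.6299313  -0.58133683] joint=.7-lean
[-0.04936469  0.11261552  0.16850234]
```

arm_command(targets=[[0, -0.25, 0, 0, 0], [0, -0.5, 0, 0, 0], [0, -0.5, 0, 0, 0]])

```text
time: 4.35
position: [0.4894, 0.2798, 0.1696]
tool_rot: [0.669, 0.744, 0.003, 0.002]
ft_force: [6.7, 0.5, 0.4]
grip_width: 0.0003
```

```bash
python3 lev.py d4
```

```text
126 [-83.53778151  93.32942835 164.19348354] [-57.33785814 125.32465303 191.38612683] [-71.73962478 102.87908756 180.47101784]
r [57.76223933 77.57695876 88.05393313] lean [-0.73035042 -0.69792567 -0.66553889 -0.63105492 -0.58229385] joint=.7-lean
[-0.05052126  0.11273086  0.16957433]
```

arm_command(targets=[[0, 2, 0, 0, 0], [0, 4, -2, 0, 2], [-2.5, 6.2, -2.8, 0, 5], [-7, 7.8, -2.8, 0, 7], [-11, 8.4, -2.8, 0, 7]])

```text
time: 5.03
position: [0.5807, 0.1778, 0.196]
tool_rot: [0.669, 0.744, -0.001, -0.001]
ft_force: [0.2, 0.7, -0.1]
grip_width: 0.0327
```

```bash
python3 - <<'E'
from h import *
print(delta([.033,0,.103]),loc(robot.get_obs()['position'])); 
m,im,d=snap('wrist','w1')
z=load('w1');L=loc(cloud(z));i=z['im'].astype(int);b=(i[...,2]>i[...,0]+60)&(i[...,2]>i[...,1]+30)&(z['d']>0)&(L[...,2]>.1)
p=L[b]*1000
print(len(p),p.min(0),p.max(0)); q=p[abs(p[:,1])<30]; print('mid x',np.percentile(q[:,0],[1,99]),'top',np.percentile(q[:,2],99))
E
```

```text
(array([-0.21,  0.31,  9.3 ]), np.float64(0.006)) [0.03012494 0.00208908 0.19602984]
8798 [  7.82037994 -53.72117072 105.76848593] [ 57.85209693  59.55285324 205.11097457]
mid x [14.26273736 51.56487145] top 141.91666748598507
```

View pics/w1.png

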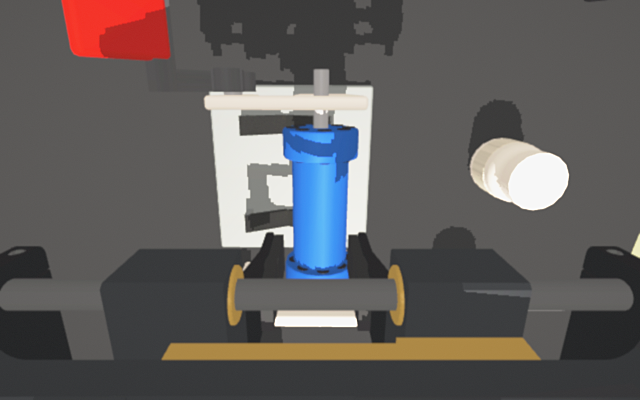

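The wrist view shows the drum centred between the fingers (column 320), and the measured mid x is 33 mm. I'll open the fingers fully, then descend.

arm_command(targets=[[0, 0.3, 0, 0, 7], [-0.2, 0.3, 1.5, 0, 7], [-0.2, 0.3, 4.5, 0, 7], [-0.2, 0.3, 7.5, 0, 7], [-0.2, 0.3, 9.3, 0, 7]])

```text
time: 5.7
position: [0.5823, 0.1783, 0.101]
tool_rot: [0.668, 0.744, -0.002, -0.002]
ft_force: [-0.5, 0.2, -0.4]
grip_width: 0.0696
```

```bash
python3 - <<'E'
from h import *
o=robot.get_obs();print(delta([.033,0,.103]),loc(o['position']),o['ft_force'],o['grip_width'])
E
```

```text
(array([-0.24,  0.12, -0.2 ]), np.float64(0.008)) [0.03180092 0.0023934  0.10099715] [-0.48111351  0.22612075 -0.40218421] 0.06960454396138895
```

arm_command(targets=[[-0.2, 0.1, -0.2, 0, 5], [-0.2, 0.1, -0.2, 0, 3.8], [-0.2, 0.1, -0.2, 0, 3.0], [-0.2, 0.1, -0.2, 0, 3.0], [-0.2, 0.1, -0.2, 0, 3.0]], newtons=25)

```text
time: 6.32
position: [0.584, 0.1752, 0.1061]
tool_rot: [0.669, 0.744, -0.001, -0.001]
ft_force: [-5.4, -0.8, 5.7]
grip_width: 0.0398
```

```bash
python3 - <<'E'
from h import *
o=robot.get_obs();print(delta([.033,0,.103]),loc(o['position']),o['ft_force'],o['grip_width'])
E
```

```text
(array([ 0.09, -0.01,  0.31]), np.float64(0.006)) [ 0.03313969 -0.0008621   0.10610691] [-5.35745754 -0.7529777   5.68344889] 0.039789549203309175
```

arm_command(targets=[[0, 0, -0.4, 0, 3], [0, 0, -0.8, 0, 3], [0, 0, -0.8, 0, 3]])

```text
time: 6.7
position: [0.584, 0.1752, 0.113]
tool_rot: [0.669, 0.744, -0.002, -0.001]
ft_force: [-4.9, -0.8, -3.3]
grip_width: 0.0394
```

```bash
python3 - <<'E'
from h import *
o=robot.get_obs();print(delta([.0,0,.114]),loc(o['position']),o['ft_force'],o['moment'],o['grip_width'])
snap('side','d5');crop('d5',200,70,360,240,3.5,'d5c')
E
```

```text
(array([ 0.11, -3.32, -0.09]), np.float64(0.006)) [ 0.0331879  -0.00086713  0.11299271] [-4.93716649 -0.79908457 -3.26283645] [-0.1710536   0.91471379 -0.0096606 ] 0.03940429971707656
```

View pics/d5c.png

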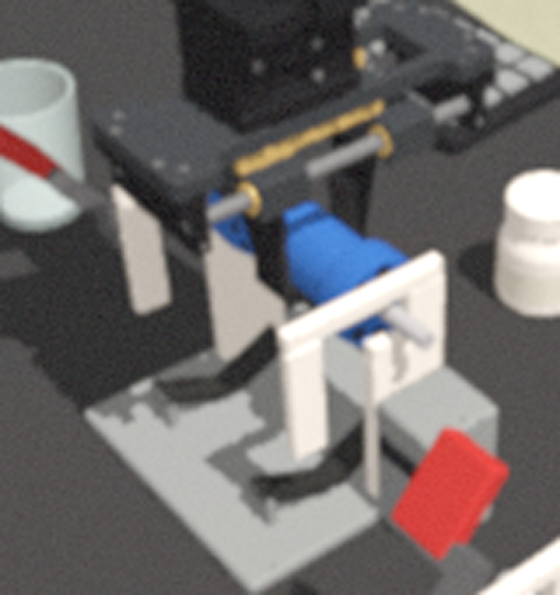

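The drum is lifted (−3.3 N) and its axle sits inside the slot. Next I draw it forward.

arm_command(targets=[[0, -0.4, -0.1, 0, 3], [0, -1.1, -0.1, 0, 3], [0.1, -1.9, -0.1, 0, 3], [0.1, -2.7, -0.1, 0, 3], [0.1, -3.3, -0.1, 0, 3]])

```text
time: 7.38
position: [0.5522, 0.1728, 0.1147]
tool_rot: [0.669, 0.744, 0.0, 0.0]
ft_force: [-0.5, 0.2, -1.4]
grip_width: 0.0394
```

```bash
python3 - <<'E'
from h import *
o=robot.get_obs();print(delta([.0,0,.0285]),loc(o['position']),o['ft_force'],o['moment'],o['grip_width'])
snap('side','d6');crop('d6',200,70,360,240,3.5,'d6c')
E
```

```text
(array([ 0.01, -0.13,  8.62]), np.float64(0.006)) [ 1.30708442e-03 -5.46711313e-05  1.14674851e-01] [-0.51229602  0.16006747 -1.44645145] [-0.13320243  0.02819081 -0.03115887] 0.039381739880690235
```

View pics/d6c.png

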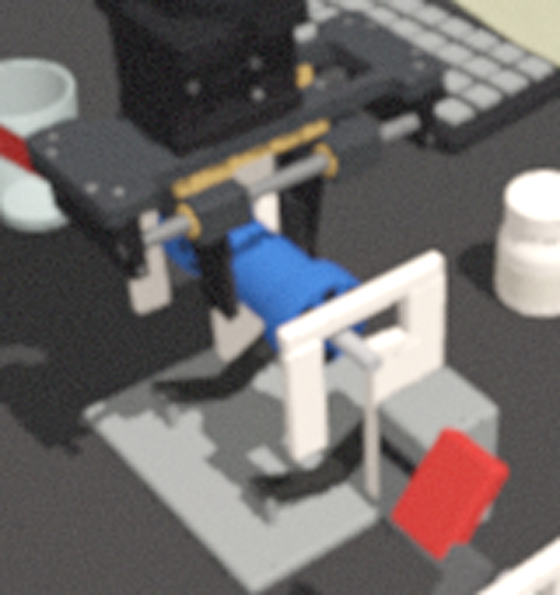

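arm_command(targets=[[0, -0.1, 1.2, 0, 3], [0, -0.1, 2.6, 0, 3], [0, -0.1, 4.0, 0, 3], [0, -0.1, 5.4, 0, 3], [0, -0.1, 6.6, 0, 3]])

```text
time: 8.05
position: [0.5516, 0.1726, 0.0472]
tool_rot: [0.669, 0.744, -0.0, -0.0]
ft_force: [-0.7, -0.5, -2.2]
grip_width: 0.0389
```

```bash
python3 - <<'E'
from h import *
o=robot.get_obs();print(delta([.0,0,.028]),loc(o['position']),o['ft_force'],o['moment'],o['grip_width'])
E
```

```text
(array([ 0.01, -0.07,  1.92]), np.float64(0.006)) [ 0.00069959 -0.00014087  0.04717074] [-0.7047152  -0.54769053 -2.23294715] [-0.06253254 -0.00884022  0.02488891] 0.03886808779116464
```

arm_command(targets=[[0, -0.1, 0.6, 0, 3], [0, -0.1, 1.0, 0, 3], [0, -0.1, 1.3, 0, 3], [0, -0.1, 1.5, 0, 3], [0, -0.1, 1.6, 0, 3]])

```text
time: 8.68
position: [0.551, 0.1726, 0.0327]
tool_rot: [0.669, 0.744, 0.0, 0.0]
ft_force: [-0.7, -0.8, -2.5]
grip_width: 0.0394
```

arm_command(targets=[[0, 0, 0.15, 0, 3], [0, 0, 0.25, 0, 3], [0, 0, 0.25, 0, 3]])

```text
time: 9.05
position: [0.5508, 0.1726, 0.03]
tool_rot: [0.669, 0.744, -0.0, -0.0]
ft_force: [-0.1, 0.4, -2.9]
grip_width: 0.0392
```

```bash
cat > st.py <<'E'
from h import *
import sys
o=robot.get_obs();print(delta([.0,0,.028]),loc(o['position']),o['ft_force'],o['moment'],o['grip_width'])
f=sys.argv[1];snap('side',f);crop(f,200,70,360,240,3.5,f+'c')
E
python3 st.py d7
```

```text
(array([0.01, 0.01, 0.2 ]), np.float64(0.006)) [-0.00013389 -0.00010134  0.02999544] [-0.13325382  0.35945164 -2.93143738] [-0.11517014  0.03500909  0.02124912] 0.03919461014795063
```

View pics/d7c.png

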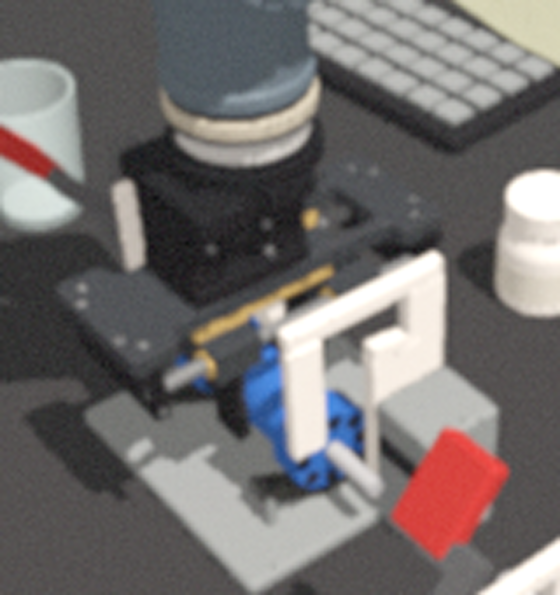

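The drum is almost down and still hangs freely at −2.9 N. I'll lower it in 1 mm steps until it touches.

arm_command(targets=[[0, 0, 0.1, 0, 3], [0, 0, 0.2, 0, 3], [0, 0, 0.2, 0, 3]])

```text
time: 9.48
position: [0.551, 0.1726, 0.0287]
tool_rot: [0.669, 0.744, 0.0, 0.0]
ft_force: [-1.0, -0.1, 3.8]
grip_width: 0.0395
```

arm_command(targets=[[0, 0, 0.1, 0, 3], [0, 0, 0.1, 0, 3]])

```text
time: 9.72
position: [0.551, 0.1726, 0.0286]
tool_rot: [0.669, 0.744, 0.0, 0.0]
ft_force: [-2.3, -0.0, 10.8]
grip_width: 0.0392
```

arm_command(targets=[[0, 0, -0.1, 0, 3.8], [0, 0, -0.1, 0, 4.5], [0, 0, -0.1, 0, 5.5], [0, 0, -0.1, 0, 6.5], [0, 0, -0.1, 0, 6.5]])

```text
time: 10.35
position: [0.5509, 0.1726, 0.0279]
tool_rot: [0.669, 0.744, -0.0, -0.0]
ft_force: [-0.5, 0.1, 1.2]
grip_width: 0.0632
```

```bash
python3 st.py d8
```

```text
(array([ 0.01,  0.  , -0.01]), np.float64(0.006)) [-3.06492589e-05 -1.21080910e-04  2.78517530e-02] [-0.54159265  0.14937259  1.18990243] [-0.08434993  0.06629049 -0.01796643] 0.06315056230858462
```

Released. Now straight up.

arm_command(targets=[[0, 0, -2, 0, 6.5], [0, 0, -5, 0, 6.5], [0, 0, -9, 0, 6.5], [0, 0, -14, 0, 6.5], [0, 0, -19, 0, 6.5]])

```text
time: 11.02
position: [0.5505, 0.1725, 0.2194]
tool_rot: [0.669, 0.744, -0.0, -0.0]
ft_force: [0.5, 0.1, -0.3]
grip_width: 0.0649
```

arm_command(targets=[[2, -2, -3, 0, 6.5], [5, -5, -5, 0, 6.5], [9, -9, -5, 0, 6.5], [13, -13, -5, 0, 6.5], [17, -17, -5, 0, 6.5]])

```text
time: 11.65
position: [0.3623, 0.3245, 0.2682]
tool_rot: [0.669, 0.743, 0.0, -0.0]
ft_force: [0.8, 0.4, -0.2]
grip_width: 0.0651
```

```bash
python3 lev.py d9; python3 - <<'E'
from h import *
snap('scene','s9'); o=robot.get_obs();print(o['time'],o['position'],o['ft_force'])
for f in ['s9','d9']:
    z=load(f);L=loc(cloud(z));i=z['im'].astype(int);b=(i[...,2]>i[...,0]+60)&(i[...,2]>i[...,1]+30)&(z['d']>0)&(abs(L[...,0])<.08)&(abs(L[...,1])<.1)
    p=L[b]*1000;q=p[abs(p[:,1])<30];print(len(p),'x',np.percentile(p[:,0],[1,99]),'y',np.percentile(p[:,1],[1,99]),'ztop disc',np.percentile(p[:,2],99),'mid top',np.percentile(q[:,2],98) if len(q) else 0)
E
```

```text
78 [-82.65312161  94.02375264 163.10546973] [-58.47584628 120.53586409 189.62882504] [-71.35695108  98.9934287  178.64506189]
r [57.36053213 75.38287942 87.40655934] lean [-0.72609212 -0.70365659 -0.68033366 -0.64998352 -0.61230423] joint=.7-lean
[-0.17895115  0.17336289  0.26788467]
11.75 [0.35855896 0.32559889 0.26792337] [0.72972965 0.19053449 0.19324656]
1838 x [-22.22093933  24.05171692] y [-58.03162327  58.11592173] ztop disc 70.1613272019356 mid top 64.41816351380315
955 x [-24.94774531  19.48771163] y [-61.7293443   54.98525541] ztop disc 69.51713134676747 mid top 63.73482495506024
```

View pics/d9.png

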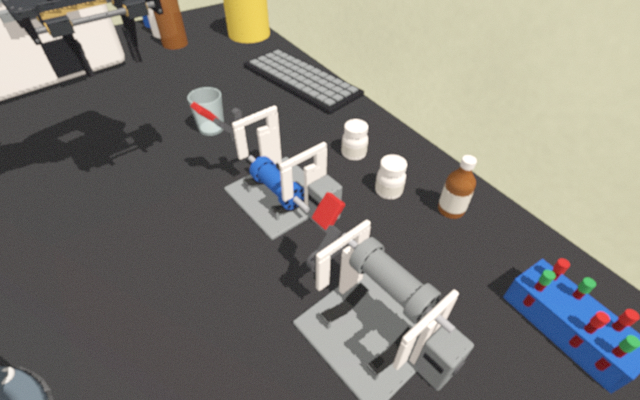

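View pics/s9.png

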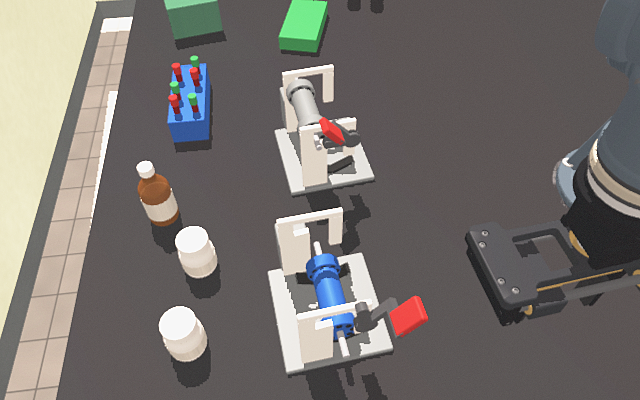

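Both pictures show the blue drum in the saddle (side: about (275,180), scene: about (330,290)). Its axis is at z≈44 mm and x≈0. The lever leans about −0.68 rad, which is its stop, and the grey drum hasn't moved.

arm_command(targets=[[0, 0, 0, 0, 6.5], [0, 0, 0, 0, 6.5]])

```text
time: 12.0
position: [0.365, 0.3232, 0.2681]
tool_rot: [0.669, 0.743, 0.0, 0.0]
ft_force: [0.7, 0.4, 0.3]
grip_width: 0.0653
```

```bash
python3 -c "
from rig import robot
print(robot.hand_in())"
```

```text
the job is handed in; nothing more can be done
None
```

The blue drum is lying in the padded saddle of its own stand with the red lever open, and I handed the job in at about 12 s.

I pushed the lever towards the robot until it met its stop. Then I gripped the drum by its middle and lifted it about 8 mm. I drew it forward to x ≈ 0, lowered it through the slots until it touched the saddle, let go and moved the arm clear.

**Final checks before hand-in:**
- **Drum:** the top of the middle grip is at about 64 mm, so the axis is at about z 44 mm against the 43 mm expected. It is centred at x ≈ 0 in one camera and about 3 mm off in the other, within the depth noise.
- **Lever:** it leans about −0.68 rad, which is a joint value of about 1.38. The nominal full opening is 1.4. At the stop, pushing harder raised the force to 6.7 N without moving it.
- **Grey drum:** it and its lever look unchanged in the pictures.
- **Forces:** the highest wrist force in the readings was about 18 N, on first contact with the lever.

No check failed.

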